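Reassemble the washed citrus press

ROBOT

A 6-joint arm with a two-finger parallel gripper is mounted at the origin on the work surface. World frame = base frame: x ahead of the robot, y to its left, z up, the work surface at z = 0. Lengths are in mm, angles in rad, forces in N, time in s.
With the tool pointing down it reaches from about 350 to 875 mm from the base axis. Payload 4.2 kg.
Tool frame: the origin (TCP) lies on the mounting face of the last link; the fingertips stand 173 mm ahead of it and the grasp point (between the pads) lies 155 mm ahead of it; z points along the fingers, y is the direction in which the jaws open and shut (so a half turn about z gives the same grasp; the last joint's range is limited). The gripper opens to 85 mm and grips with 20 to 120 N. Pads are 22 mm wide; open, the fingers measure 114 mm over their backs; the gripper's body (76 mm by 85 mm) begins 54 mm behind the grasp point. The pads swing forward as they close: fully open they stand 13 mm farther back than shut.
Start: joints at [1.416, 0.385, 0.008, 0, -1.194, -0.259], TCP at [251.274, 572.242, 404.712] pointing down, gripper open.
Joint ranges: [-3.14, 3.14], [-1.21, 2.06], [-1.07, 1.41], [-3.16, 2.05], [-2.99, -0.16], [-3.1, 3.1]. Speed limits (rad/s): [2.79, 2.79, 3.14, 3.14, 3.14, 3.14].

INTERFACE

Orientations are given as a unit quaternion [x, y, z, w].
In Python, from bench import arm gives the robot as it stands.
- The arm moves only by the shell command python3 -m jog 'ROWS' [OPENING]. ROWS is JSON, a list that holds one entry, the list of rows, each a list of 4 numbers: the shift along the tool's x, y, z in mm, then the turn about the tool's z in degrees. In form: [[[x, y, z, spin], ...]]. A call has exactly 5 rows; each row is the pose to reach, as a shift and turn from the pose measured when the call began, along the tool's axes at that moment; what a row does not reach only later rows make up. A row lasts 1/8 s, in which the tool goes at most 62.5 mm and 10.7 degrees, less where a joint would pass 70% of its speed; a pose out of reach is approached as far as the arm can. A call with a gripper value outside its range is refused whole. OPENING is the finger opening in mm, from 0 to 85.4, set as the call begins (- or left out, the last holds). The fingers move at their own pace and stop on an object; the grip force is fixed at half the most. Time passes only in rows, so rows that repeat a pose let the fingers close, or fill a call up. It gives the time, the measured TCP pose, the force and the opening at its end, in the units of the state.
- arm.read_state(): the state, without advancing time (a new reading comes with each control period).
- arm.get_image(name): name is "scene" or "top" or "wrist"; returns (picture, depth): 384x512x3 uint8, blue, green, red; 384x512 float32, mm along the optical axis (not along the pixel's ray), 0 where there is no reading.
- arm.camera_params(name): a dict with "mtx" (3x3 intrinsics, pixels), "k1" (the pictures are not rectified: a ray, as slopes to the right and down, at radius r is drawn at 1 + k1 r^2 times it, then the intrinsics apply), "R" (3x3) and "t" (3): a world point X has camera coordinates R X + t. Camera axes: x right, y down, z forward; pixel columns grow to the right and rows downward; lengths in mm; the calibration is good to about 2 mm. A picture is of the moment at which its call begins: read the wrist's pose just before it. camera_params takes no time and is no camera call; for the wrist camera it gives the pose at the moment of the call.
- arm.job_done(): hands the job in, once; it reports no verdict.
The state is a dict: "clock": time; "joints": joint angles; "joint_vel": joint speeds; "joint_efforts": joint torques, N m; "position": TCP position; "ee_rot": TCP orientation; "contact_force": force on the tool from outside, world axes, zero at the start; "wrist_torque": the same for the moment, N m; "gripper_width": finger opening in mm.
Only numpy, scipy, OpenCV 4.12 (cv2) and the standard library are available. Lean on these libraries where they do the work, as an engineer would, in place of code of your own. Each camera call takes 0.05 s, during which the arm holds its last target.

TASK

Put the washed citrus press back together on the drainer: fit the white sieve over the press's drive spindle, turning it until the flat in its orange hub matches the flat on the spindle so that it sits fully home in the juice bowl, then fit the orange reamer cone on top in the same way until it too is fully home. Let each part go down without forcing it, let go, and leave the ramekin, cup, spoons and bottle where they are.

Things in the scene. Friction and masses are not known exactly. Their poses are not given: they have to be found in the camera images.
- press: electric citrus press, fixed: round white motor housing 160 mm across, grey open juice bowl on top (157 mm outside, 151 mm inside at the rim, rim 117 mm and bowl floor 86 mm above the drainer), short spout whose tip is 115 mm from the axis. Origin: centre of its underside on the drainer; z up along the spindle's axis; x towards the spout
- spindle_foot (a point): foot of the white upright drive spindle: a point on its axis, on the round grey shoulder (35 mm across, 108 mm above the drainer) on which the sieve comes to rest. z up; x points squarely out of the spindle's flat. It turns with the spindle, which stands at any angle whatever the spout's direction and can be turned against a light gear friction of 0.12 N m
- spindle_tip (a point): centre of the spindle's top, 46 mm above its foot, axes as at the foot. The spindle is a D-shaped post: 20 mm round with one flat 5.5 mm from its axis; its top 3 mm taper in by 2 mm
- sieve: white pulp sieve, 80 g: a shallow round dish 126 mm across at its 10 mm high rim (floor 3 mm thick, 113 mm clear inside) with an upright orange hub in the middle. Origin: centre of its underside; z up; x points squarely out of the flat side of the hub. Home: its underside on the spindle's shoulder, origin at spindle_foot, x the same way as the spindle's x
- sieve_hub (a point): centre of the hub's top, 29 mm above the sieve's underside. The hub is open right through: D-shaped bore 22.6 mm round with one flat 6.8 mm from the axis, wall 3.2 mm; so outside it is 29 mm round with the flat 10 mm from the axis
- reamer: orange ribbed reamer cone, 50 g, 63 mm tall, standing on its skirt: the skirt is upright, 22 mm tall, 54 mm round with one flat 21 mm from the axis, wall 3 mm; the cone above it is 41 mm across at its foot. Origin: centre of its underside; z up; x points squarely out of the skirt's flat. Home: origin on the spindle's axis 5 mm above spindle_foot, x the same way as the spindle's x
- reamer_bore (a point): mouth of the bore hidden inside the reamer, on its axis, 24 mm above its underside. D-shaped like the sieve's (22.6 mm round, one flat 6.8 mm from the axis, on the same side as the skirt's flat) and 18 mm deep. Home, it rests on the top of the sieve's hub; with the flats not matched it stays 17 mm higher, on the spindle's tip
- ramekin: white ceramic ramekin, 88 mm across, 46 mm tall; a bystander. Origin: centre of its underside
- espresso_cup: blue glass espresso cup, 64 mm across, 58 mm tall; a bystander. Origin: centre of its underside
- steel_bottle: stainless bottle with a black twist cap lying on its side, 208 mm long, 68 mm thick; a bystander. Origin: under its middle, on the drainer; x along it towards the cap
- spoon_a: steel teaspoon lying flat, 140 mm long, between the press and the part on the robot's left; a bystander. x along it, bowl at +x
- spoon_b: steel teaspoon lying flat, 140 mm long, between the press and the part on the robot's right; a bystander. x along it, bowl at +x
Not all that is in view belongs to the job. Several things look just like the sieve: the one meant starts farthest to the robot's right. Several things have the shape of the reamer; the one meant has the colours described above.

How it is judged (in metres and radians):
On the way, in this order (a step that is already met when the one before it is completed fails the run):
1. the sieve is home on the spindle, flat to flat, and let go (z of sieve in the frame of spindle_foot below 0.003 m and horizontal distance between sieve and spindle_foot below 0.004 m and angle between the x axis of sieve and the x axis of spindle_foot, either way round below 0.3 rad and angle between sieve's own z axis and vertical below 0.06 rad and contact force between the fingers and sieve below 0.3 N), for 0.2 s.
2. the reamer is home on the spindle above the sieve, flat to flat (z of reamer in the frame of spindle_foot below 0.009 m and horizontal distance between reamer and spindle_foot below 0.004 m and angle between the x axis of reamer and the x axis of spindle_foot, either way round below 0.3 rad), for 0.2 s.
At the end, for the whole second after the job is handed in: The sieve's underside is on the spindle's shoulder (within 3 mm), the reamer's underside within 9 mm of the shoulder's height (home is 5 mm), both centred on the spindle within 4 mm, flats matched (within 0.3 rad), level (sieve within 0.06 rad, reamer 0.09 rad), released and at rest (all of step 2 and z of sieve in the frame of spindle_foot below 0.003 m and horizontal distance between sieve and spindle_foot below 0.004 m and angle between the x axis of sieve and the x axis of spindle_foot, either way round below 0.3 rad and angle between sieve's own z axis and vertical below 0.06 rad and angle between reamer's own z axis and vertical below 0.09 rad and linear speed of each of sieve, reamer below 0.02 m/s); the robot touches nothing.
It fails at once if a part is forced down on the spindle (over 35 N) (contact force between any of sieve, reamer and press above 35 N).
It fails at once if the ramekin, the cup or the bottle is moved by more than 30 mm (distance of any of ramekin, espresso_cup, steel_bottle from where it was at the start of the episode above 0.03 m).
It fails at once if a teaspoon is moved by more than 30 mm (distance of any of spoon_a, spoon_b from where it was at the start of the episode above 0.03 m).
It also fails if it takes over 67 s, if anything falls off the work surface, if the arm or the gripper's body presses on something with over 40 N, if the wrist force passes 120 N, or if a joint passes its speed limit or range.

## Working session

There is one attempt and no reset: what is moved stays moved. The work goes in short steps, Python scripts to look and compute and a shell command to move; the robot and the scene stay as the last step left them, time stands still between calls to the robot, and variables do not carry over. Pictures are saved under pics/ and viewed, and the job is handed in when it is done.

```bash
ls; mkdir -p pics; cat > h.py <<'E'
import numpy as np,cv2,json
from bench import arm
from scipy.spatial.transform import Rotation as Rn
def grab(n):
    p=arm.camera_params(n); im,d=arm.get_image(n)
    np.savez(f'pics/{n}.npz',im=im,d=d,**{k:np.array(v) for k,v in p.items()}); return im,d,p
def load(n):
    z=np.load(f'pics/{n}.npz'); return z['im'],z['d'],{k:z[k] for k in('mtx','k1','R','t')}
def ray(p,u,v):
    K=np.array(p['mtx']);k=float(p['k1'])
    x=(np.asarray(u,float)-K[0,2])/K[0,0];y=(np.asarray(v,float)-K[1,2])/K[1,1]
    a,b=x.copy(),y.copy()
    for _ in range(20):
        s=1+k*(a*a+b*b);a=x/s;b=y/s
    return a,b
def atz(p,u,v,z):
    a,b=ray(p,u,v);R=np.array(p['R']);t=np.array(p['t']).ravel()
    d=np.stack([a,b,np.ones_like(a)],-1)@R; c=-R.T@t
    s=(z-c[2])/d[...,2]; return c+d*s[...,None]
def cloud(d,p):
    v,u=np.mgrid[:d.shape[0],:d.shape[1]]
    a,b=ray(p,u,v);R=np.array(p['R']);t=np.array(p['t']).ravel()
    P=np.stack([a*d,b*d,d],-1)-t
    return P@R
def proj(p,X):
    R=np.array(p['R']);t=np.array(p['t']).ravel();c=np.atleast_2d(X)@R.T+t
    a=c[:,0]/c[:,2];b=c[:,1]/c[:,2];s=1+float(p['k1'])*(a*a+b*b);K=np.array(p['mtx'])
    return np.stack([K[0,0]*a*s+K[0,2],K[1,1]*b*s+K[1,2]],-1)
E
python3 - <<'E'
from h import *
for n in('scene','top','wrist'):
    im,d,p=grab(n); cv2.imwrite(f'pics/{n}0.png',im); print(n,p)
print(arm.read_state())
E
```

```text
pics
scene {'mtx': array([[374.4162141 ,   0.        , 258.43742605],
       [  0.        , 374.4162141 , 191.72545574],
       [  0.        ,   0.        ,   1.        ]]), 'k1': -0.0349418555279848, 'R': array([[ 0.48624992,  0.87381433,  0.00308667],
       [ 0.50451041, -0.27785636, -0.81747482],
       [-0.71346356,  0.39905433, -0.57595606]]), 't': array([-294.65049581, -171.8534811 , 1627.89855024])}
top {'mtx': array([[427.41121327,   0.        , 249.32577813],
       [  0.        , 427.41121327, 192.46192332],
       [  0.        ,   0.        ,   1.        ]]), 'k1': -0.023690285002611004, 'R': array([[ 0.00120864, -0.99994549,  0.01037139],
       [-0.99419484, -0.0023174 , -0.10756971],
       [ 0.10758788, -0.01018117, -0.99414345]]), 't': array([   5.96162037,  553.15777192, 1248.13569966])}
wrist {'mtx': array([[265.89611579,   0.        , 259.53087556],
       [  0.        , 265.89611579, 186.45397361],
       [  0.        ,   0.        ,   1.        ]]), 'k1': -0.05197662610278161, 'R': array([[-0.40177843, -0.9157356 ,  0.00154789],
       [-0.87230131,  0.38323498,  0.30367973],
       [-0.27868355,  0.12066174, -0.95277291]]), 't': array([625.14258378, -38.84989113, 381.1961369 ])}
{'clock': 0.15, 'joints': array([ 1.41557806e+00,  3.85405814e-01,  6.92582287e-03, -3.56586778e-04,
       -1.19399387e+00, -2.58608861e-01]), 'joint_vel': array([ 0.00032725, -0.0009244 ,  0.00470629,  0.00052736,  0.00228971,
        0.00102921]), 'joint_efforts': array([-2.11500846e-04, -3.92677045e+01,  1.88582093e+01,  4.18858588e+00,
       -3.43713167e-03, -4.81332137e-06]), 'position': array([251.22699228, 572.1238914 , 403.85085924]), 'ee_rot': array([ 9.78655788e-01, -2.05504545e-01, -1.22167796e-04,  8.46212078e-04]), 'contact_force': array([-0.32313762,  0.43863092, -0.05461301]), 'wrist_torque': array([0.03781181, 0.03040971, 0.00254139]), 'gripper_width': 85.5242715961145}
```

View pics/scene0.png

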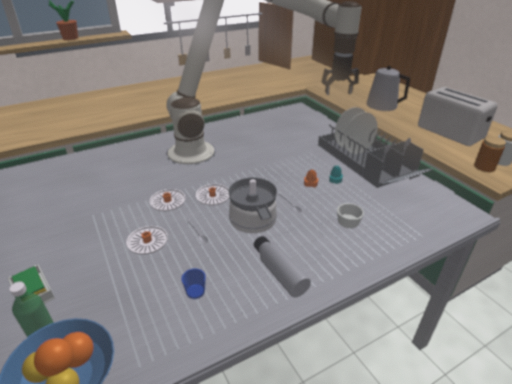

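View pics/top0.png

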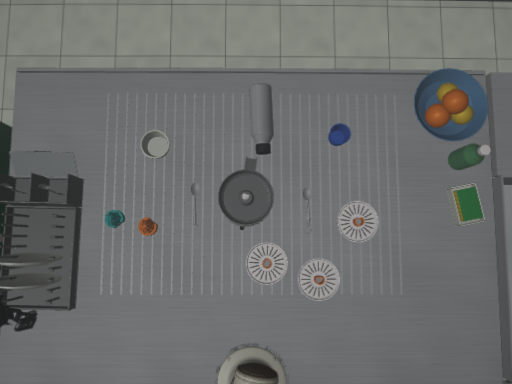

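View pics/wrist0.png

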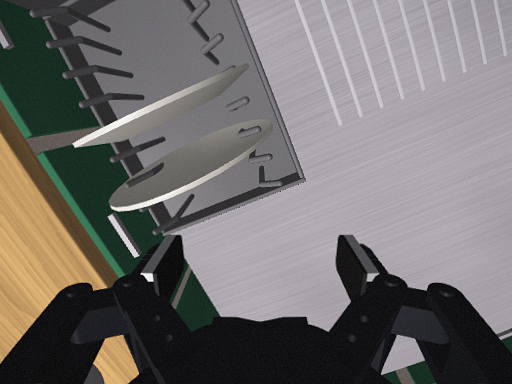

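```bash
python3 - <<'E'
from h import *
im,d,p=load('top')
C=cloud(d,p)
for n,u,v in [('sieve',358,221),('ream',148,226),('press',246,197),('teal',114,218),('s2',319,279),('s3',267,263)]:
    print(n,C[v-3:v+4:3,u-3:u+4:3].reshape(-1,3).round(0).tolist()[::2])
cv2.imwrite('pics/c1.png',np.hstack([cv2.resize(im[v-32:v+32,u-32:u+32],None,fx=6,fy=6,interpolation=3) for u,v in((358,221),(246,197))]))
cv2.imwrite('pics/c2.png',np.hstack([cv2.resize(im[v-32:v+32,u-32:u+32],None,fx=6,fy=6,interpolation=3) for u,v in((148,226),(300,180))]))
im,d,p=load('scene')
cv2.imwrite('pics/c3.png',cv2.resize(im[150:250,130:290],None,fx=5,fy=5,interpolation=3))
E
```

```text
sieve [[479.0, -317.0, -5.0], [477.0, -326.0, 32.0], [470.0, -325.0, 0.0], [460.0, -311.0, 18.0], [460.0, -329.0, 18.0]]
ream [[460.0, 308.0, 64.0], [461.0, 294.0, 52.0], [452.0, 301.0, 58.0], [443.0, 308.0, 64.0], [443.0, 294.0, 46.0]]
press [[536.0, 25.0, 150.0], [540.0, 9.0, 108.0], [527.0, 17.0, 155.0], [523.0, 25.0, 108.0], [523.0, 9.0, 111.0]]
teal [[483.0, 409.0, 57.0], [484.0, 397.0, 41.0], [475.0, 402.0, 52.0], [466.0, 407.0, 61.0], [466.0, 394.0, 46.0]]
s2 [[306.0, -191.0, 20.0], [306.0, -208.0, 21.0], [296.0, -203.0, 2.0], [416.0, 20.0, 1300.0], [287.0, -210.0, 8.0]]
s3 [[352.0, -38.0, 4.0], [353.0, -54.0, 26.0], [343.0, -47.0, 1.0], [336.0, -36.0, 33.0], [336.0, -54.0, 29.0]]
```

View pics/c1.png

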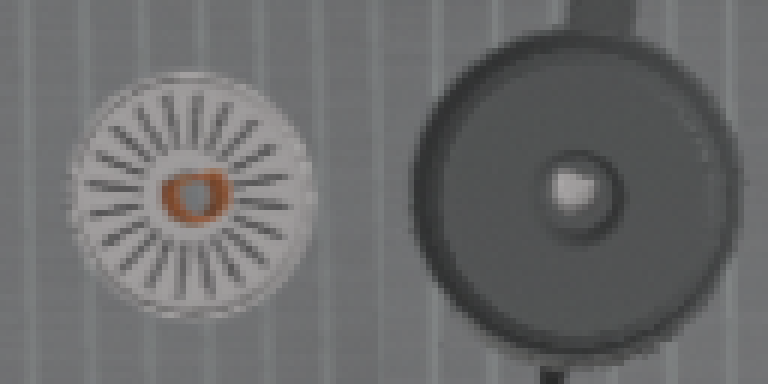

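View pics/c2.png

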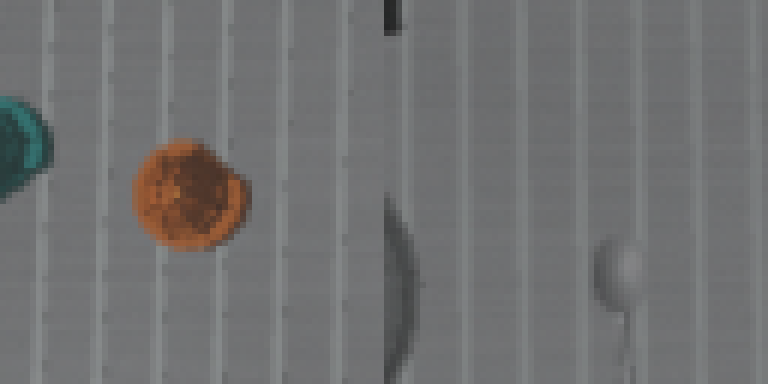

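View pics/c3.png

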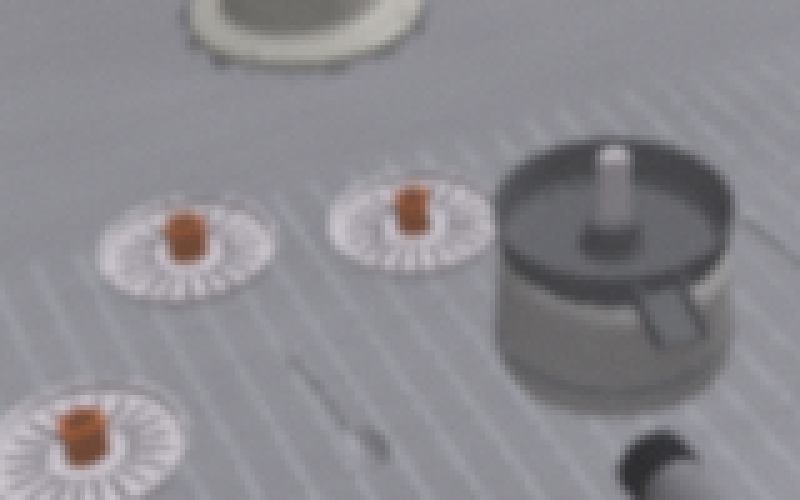

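```bash
cat >> h.py <<'E'
def tool():
    s=arm.read_state(); return np.array(s['position']),Rn.from_quat(s['ee_rot']).as_matrix(),s
def go(x,y,z,ang=None):
    """TCP target, ang=world angle(deg) of tool x"""
    P,M,s=tool()
    d=M.T@(np.array([x,y,z])-P); cur=np.degrees(np.arctan2(M[1,0],M[0,0]))
    sp=0 if ang is None else -((ang-cur+180)%360-180)
    print('shift',d.round(1),'spin',round(sp,1),'cur ang',round(cur,1),'pos',P.round(1),'t',round(s['clock'],2),'j',np.round(s['joints'],2),'w',round(s['gripper_width'],1))
E
python3 - <<'E'
from h import *
P,M,s=tool(); p=load('wrist')[2]
R=p['R'];c=-R.T@p['t']
print('cam in tool',(M.T@(c-P)).round(1)); print((R@M).round(3))
# desired: look at spindle tip (525,18,154): where tool for cam centre
E
```

```text
cam in tool [78.6 -1.  29.8]
[[ 0.001  1.     0.   ]
 [-0.953  0.001 -0.304]
 [-0.304  0.     0.953]]
```

```bash
python3 -c "
from h import *
go(452,300,360,-23.7)"
```

```text
shift [293.3 168.3  44.2] spin -0.0 cur ang -23.7 pos [251.2 572.1 403.9] t 0.15 j [ 1.42  0.39  0.01 -0.   -1.19 -0.26] w 85.5
```

```bash
python3 -m jog '[[[52,30,8,0],[104,60,16,0],[156,90,24,0],[208,120,32,0],[260,150,40,0]]]' 85; python3 -m jog '[[[33,18,4,0],[33,18,4,0],[33,18,4,0],[33,18,4,0],[33,18,4,0]]]';python3 - <<'E'
from h import *
im,d,p=grab('wrist');cv2.imwrite('pics/w1.png',im);go(452,300,360)
E
```

```text
clock: 0.78
position: [429.6, 328.5, 363.9]
ee_rot: [0.979, -0.205, -0.0, 0.001]
contact_force: [-0.0, 0.7, -0.1]
gripper_width: 84.9
clock: 1.4
position: [452.1, 299.6, 360.0]
ee_rot: [0.979, -0.205, -0.0, 0.001]
contact_force: [0.0, -0.4, -0.1]
gripper_width: 84.9
shift [-0.4 -0.4 -0. ] spin 0 cur ang -23.6 pos [452.2 299.5 360. ] t 1.45 j [ 0.88  0.28 -0.26  0.   -1.03  0.27] w 84.6
```

View pics/w1.png

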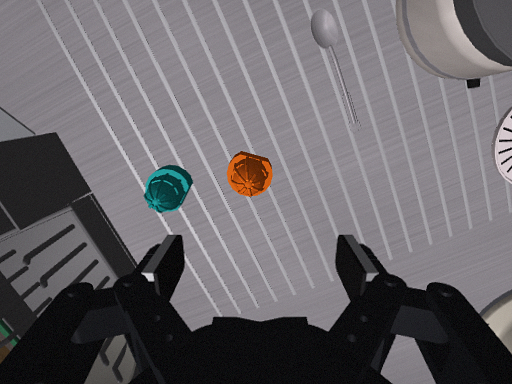

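```bash
python3 - <<'E'
from h import *
im,d,p=load('wrist');cv2.imwrite('pics/w1c.png',cv2.resize(im[140:210,210:290],None,fx=9,fy=8.5,interpolation=3))
C=cloud(d,p)
m=(im[...,2]>120)&(im[...,1]<110)&(im[...,0]<80)&(np.abs(C[...,0]-452)<60)&(np.abs(C[...,1]-300)<60)&(d>0)
q=C[m];print(m.sum())
for z0,z1 in((0,8),(8,16),(16,22),(19,25),(40,50),(55,70)):
    a=q[(q[:,2]>z0)&(q[:,2]<z1)];print(z0,len(a),a.mean(0).round(1) if len(a) else'',)
E
```

```text
920
0 3 [460.4 322.5   2.5]
8 1 [476.9 326.9  15.6]
16 21 [462.3 305.9  21.3]
19 363 [458.7 311.6  23.2]
40 129 [455.7 315.9  44.3]
55 325 [454.8 314.3  60.9]
```

View pics/w1c.png

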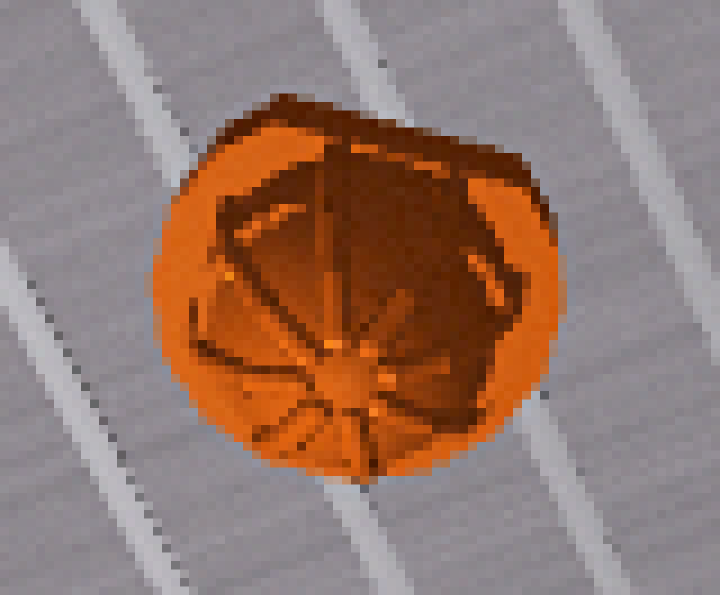

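```bash
cat >> h.py <<'E'
from scipy.optimize import least_squares
def circ(p,pts,z,r):
    X=atz(p,np.array(pts,float)[:,0],np.array(pts,float)[:,1],z)[:,:2]
    f=least_squares(lambda c:np.hypot(*(X-c).T)-r,X.mean(0)); return f.x,f.fun.round(1)
def lineang(p,a,b,z,c):
    X=atz(p,np.array([a[0],b[0]],float),np.array([a[1],b[1]],float),z)[:,:2]
    d=X[1]-X[0];n=np.array([d[1],-d[0]])/np.hypot(*d);h=n@(X[0]-c)
    if h<0:n=-n;h=-h
    return np.degrees(np.arctan2(n[1],n[0])),h
E
python3 - <<'E'
from h import *
im,d,p=load('wrist')
f=lambda x,y:(210+x/9-.45,140+y/8.5-.45)
pts=[f(*a) for a in((152,280),(170,210),(185,390),(245,455),(565,300),(548,360),(500,440),(163,340))]
c,r=circ(p,pts,22,27);print(c,r)
print(lineang(p,f(275,125),f(525,183),22,c), lineang(p,f(285,97),f(520,155),0,c))
E
```

```text
[452.06920865 313.70293112] [ 0.5  1.1 -0.4  0.4  0.7 -0.2  0.8 -0.3]
(np.float64(-37.62369258916945), np.float64(22.365814257916977)) (np.float64(-38.43055038919009), np.float64(22.091532430356967))
```

```bash
python3 -c "
from h import *
go(515,25,430,-23.7)"
```

```text
shift [167.5 226.4 -69.7] spin 0.1 cur ang -23.6 pos [452.2 299.5 360. ] t 1.45 j [ 0.88  0.28 -0.26  0.   -1.03  0.27] w 84.6
```

```bash
python3 -m jog '[[[33,45,-14,0],[66,90,-28,0],[100,135,-42,0],[134,180,-56,0],[167,226,-70,0]]]' 85; python3 -m jog '[[[5,7,0,0],[5,7,0,0],[5,7,0,0],[5,7,0,0],[5,7,0,0]]]';python3 - <<'E'
from h import *
im,d,p=grab('wrist');cv2.imwrite('pics/w2.png',im);go(515,25,430)
E
```

```text
clock: 2.08
position: [514.8, 24.4, 431.1]
ee_rot: [0.979, -0.204, 0.0, 0.001]
contact_force: [0.2, 0.3, 0.4]
gripper_width: 85.0
clock: 2.7
position: [516.5, 16.8, 430.9]
ee_rot: [0.979, -0.203, 0.0, 0.001]
contact_force: [-0.8, -0.0, 0.3]
gripper_width: 85.0
shift [-4.8 -7.1  1. ] spin 0 cur ang -23.5 pos [516.6  16.6 431. ] t 2.75 j [ 0.35  0.18 -0.21  0.   -1.18  0.81] w 85.0
```

View pics/w2.png

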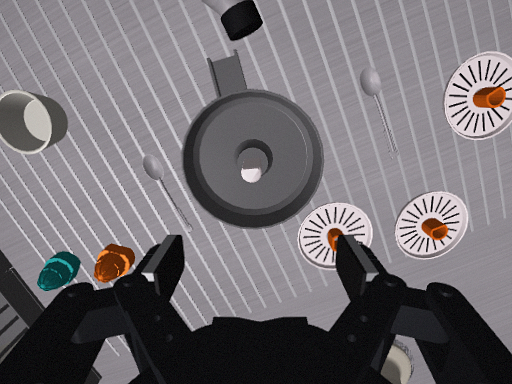

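```bash
python3 - <<'E'
from h import *
im,d,p=load('wrist');cv2.imwrite('pics/w2c.png',cv2.resize(im[130:200,220:290],None,fx=8,fy=8,interpolation=3))
cv2.imwrite('pics/w2d.png',cv2.resize(im[80:235,175:330],None,fx=3.8,fy=3.8,interpolation=3))
E
```

```text
(no output)
```

View pics/w2c.png

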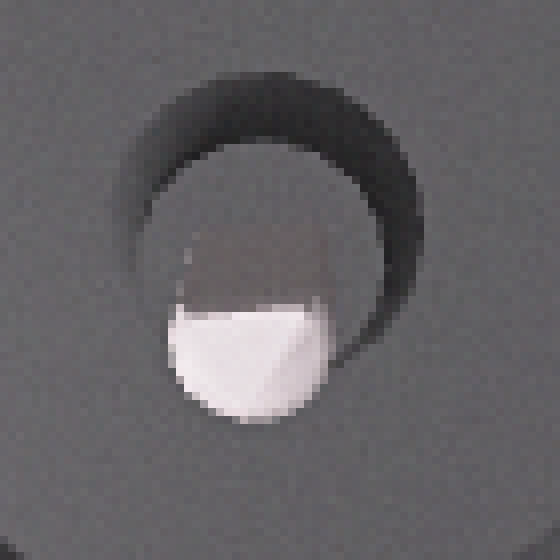

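View pics/w2d.png

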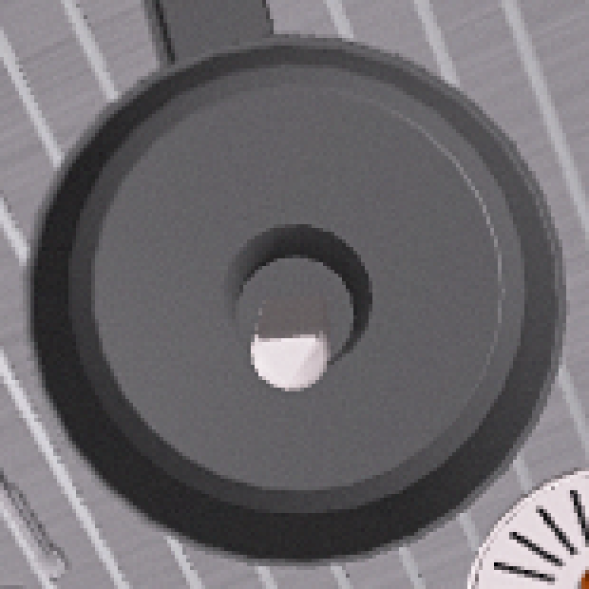

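```bash
python3 - <<'E'
from h import *
im,d,p=load('wrist')
f=lambda x,y:(220+x/8-.45,130+y/8-.45)
g=lambda x,y:(175+x/3.8-.4,80+y/3.8-.4)
c,r=circ(p,[f(*a) for a in((168,345),(190,395),(250,423),(310,395),(331,345))],151,10);print(c,r)
for r0 in(10,):print(lineang(p,f(178,315),f(325,305),152,c))
c,r=circ(p,[f(*a) for a in((147,195),(175,170),(260,138),(345,175),(383,230),(380,290),(340,355))],108,17.5);print(c,r)
c,r=circ(p,[g(*a) for a in((30,290),(100,125),(295,37),(470,110),(565,290),(520,460),(440,530),(310,563),(150,515))],117,78.5);print(c,r)
print(lineang(p,f(178,315),f(325,305),152,c))
X=atz(p,np.array([f(251,365)[0]]),np.array([f(251,365)[1]]),154);print(X)
for Z in (108,154):
  print(f"proj",proj(p,[[c[0],c[1],Z]]))
E
```

```text
[532.38811805  20.05600297] [-0.1 -0.1  0.2 -0.1 -0.1]
(np.float64(-19.44389484788665), np.float64(4.302304749543097))
[532.88344808  19.84196649] [ 0.7 -0.1 -0.  -0.3  0.5  0.1  0.3]
[531.80522223  18.5408584 ] [-1.1 -1.4 -0.6 -3.  -1.7  0.2 -0.3 -2.  -2.7]
(np.float64(-19.44389484788665), np.float64(4.347589952282166))
[[530.46924426  20.60650299 154.        ]]
proj [[253.35096279 162.6804321 ]]
proj [[252.32477579 173.11727653]]
```

```bash
python3 -c "
from h import *
go(465,-322,320)"
```

```text
shift [ 87.5 331.  111.4] spin 0 cur ang -23.5 pos [516.6  16.6 431. ] t 2.75 j [ 0.35  0.18 -0.21  0.   -1.18  0.81] w 85.0
```

```bash
python3 -m jog '[[[15,55,15,0],[30,110,35,0],[45,165,55,0],[60,220,75,0],[75,275,95,0]]]' 85; python3 -m jog '[[[12,54,15,0],[12,54,15,0],[12,54,15,0],[12,54,15,0],[12,54,15,0]]]';python3 - <<'E'
from h import *
im,d,p=grab('wrist');cv2.imwrite('pics/w3.png',im);go(465,-322,320)
X=proj(p,[[470,-323,29]])[0].astype(int);print(X)
u,v=X;cv2.imwrite('pics/w3c.png',cv2.resize(im[max(v-50,0):v+50,u-50:u+50],None,fx=6,fy=6,interpolation=3));print(max(v-50,0),u-50)
E
```

```text
clock: 3.38
position: [475.7, -267.1, 336.0]
ee_rot: [0.979, -0.203, 0.001, 0.001]
contact_force: [0.9, -0.2, 0.0]
gripper_width: 84.9
clock: 4.0
position: [465.7, -320.3, 321.7]
ee_rot: [0.979, -0.202, 0.001, 0.001]
contact_force: [-0.2, 0.2, -0.5]
gripper_width: 85.2
shift [-0.   1.7  1.6] spin 0 cur ang -23.3 pos [ 465.7 -320.4  321.6] t 4.05 j [-0.32  0.36 -0.26  0.   -0.95  1.48] w 84.9
[261 177]
127 211
```

View pics/w3.png

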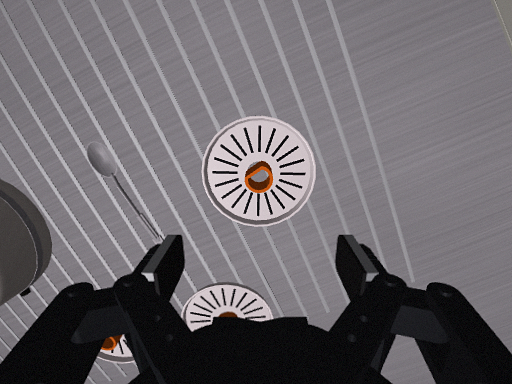

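View pics/w3c.png

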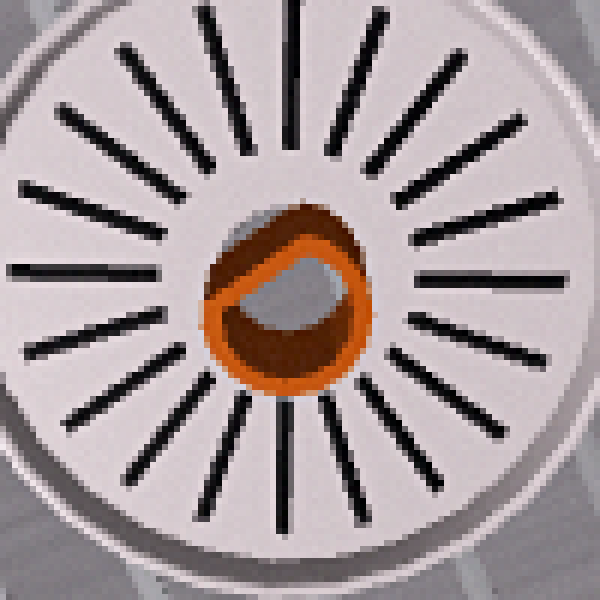

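```bash
python3 - <<'E'
from h import *
im,d,p=load('wrist')
f=lambda x,y:(211+x/6-.42,127+y/6-.42)
c,r=circ(p,[f(*a) for a in((203,325),(215,362),(250,390),(290,396),(340,376),(371,320),(360,265))],29,14.5);print(c,r)
print(lineang(p,f(210,296),f(303,236),29,c))
b=[f(*a) for a in((40,475),(120,545),(250,590),(330,593),(460,550),(590,430))]
print(circ(p,b,10,63))
E
```

```text
[ 469.5568666  -319.82169156] [-0.   0.5  0.4  0.1 -0.2 -0.   0.8]
(np.float64(10.21298466671745), np.float64(10.152924510257385))
(array([ 470.37624429, -322.18607174]), array([-0.7,  0.1,  0.3,  0.6, -0.4, -0.4]))
```

```bash
python3 - <<'E'
from h import *
im,d,p=load('wrist');P,M,s=tool()
T=(cloud(d,p)-P)@M
q=T[(d>0)&(d<200)&(np.abs(T[...,0])<15)&(T[...,2]<200)]
print(np.percentile(q[:,2],[90,99,100]), q[q[:,2]>150][:, :].min(0),q[q[:,2]>150].max(0))
go(467.6,-320.9,240,-80)
E
```

```text
[127.86558252 152.86101    160.23060546] [-10.10812121 -56.1912082  150.03303355] [ 12.44588132  53.83672688 160.23060546]
shift [ 1.7 -0.4 81.6] spin 56.7 cur ang -23.3 pos [ 465.7 -320.4  321.6] t 4.05 j [-0.32  0.36 -0.26  0.   -0.95  1.48] w 84.9
```

```bash
python3 -m jog '[[[1,0,20,10],[1,0,40,20],[2,0,60,30],[2,0,82,40],[2,0,82,50]]]' 50; python3 -m jog '[[[0,0,0,7],[0,0,0,7],[0,0,0,7],[0,0,0,7],[0,0,0,7]]]';python3 - <<'E'
from h import *
im,d,p=grab('wrist');cv2.imwrite('pics/w4.png',im);go(467.6,-320.9,181,-80)
E
```

```text
clock: 4.68
position: [467.4, -320.6, 237.9]
ee_rot: [0.801, -0.599, -0.001, 0.001]
contact_force: [-0.3, -0.2, 1.1]
gripper_width: 50.3
clock: 5.3
position: [467.4, -320.5, 238.1]
ee_rot: [0.763, -0.646, -0.0, 0.001]
contact_force: [-1.1, 0.3, -1.2]
gripper_width: 49.8
shift [ 0.4 -0.3 57. ] spin -0.6 cur ang -80.6 pos [ 467.4 -320.5  238. ] t 5.35 j [-0.32  0.46 -0.34  0.   -0.77  0.48] w 50.1
```

View pics/w4.png

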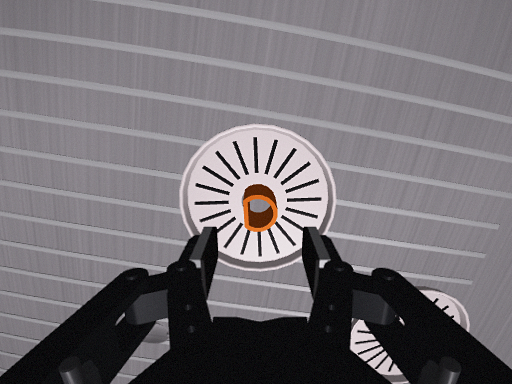

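```bash
python3 -m jog '[[[0,0,20,0],[0,0,40,0],[0,0,57,0],[0,0,57,0],[0,0,57,0]]]' 50; python3 -m jog '[[[0,0,0,0],[0,0,0,0],[0,0,0,0],[0,0,0,0],[0,0,0,0]]]' 15;python3 - <<'E'
from h import *
im,d,p=grab('wrist');cv2.imwrite('pics/w5.png',im);go(467.6,-320.9,181,-80)
E
```

```text
clock: 5.98
position: [467.6, -320.7, 181.7]
ee_rot: [0.763, -0.646, 0.0, 0.001]
contact_force: [0.3, -0.2, 1.0]
gripper_width: 49.9
clock: 6.6
position: [468.0, -320.9, 182.8]
ee_rot: [0.763, -0.646, 0.001, 0.0]
contact_force: [-0.3, 0.1, 5.3]
gripper_width: 23.6
shift [-0.1  0.4  1.9] spin -0.5 cur ang -80.5 pos [ 468.  -320.9  182.9] t 6.65 j [-0.32  0.54 -0.39  0.   -0.64  0.48] w 23.1
```

View pics/w5.png

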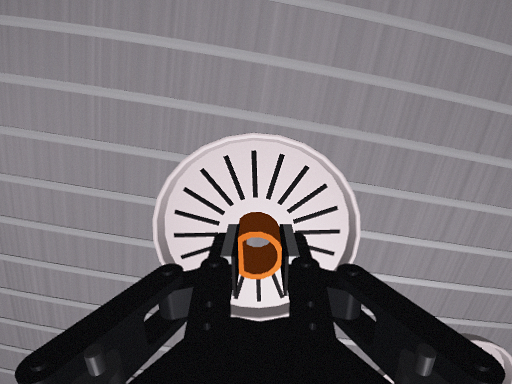

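```bash
python3 -m jog '[[[0,0,-50,0],[0,0,-100,0],[0,0,-150,10],[0,0,-200,20],[0,0,-200,29]]]' 15; python3 - <<'E'
from h import *
im,d,p=grab('wrist');cv2.imwrite('pics/w6.png',cv2.resize(im[120:330,150:370],None,fx=2.8,fy=2.8,interpolation=3));go(532,18,382,-109.4)
E
```

```text
clock: 7.28
position: [468.3, -320.8, 387.8]
ee_rot: [-0.575, 0.818, -0.005, 0.003]
contact_force: [-0.1, -0.0, -2.3]
gripper_width: 23.0
shift [-340.    55.4    2.5] spin -0.6 cur ang -110.0 pos [ 467.7 -320.4  385.1] t 7.33 j [-0.31  0.3  -0.17  0.   -1.09 -0.04] w 23.1
```

View pics/w6.png

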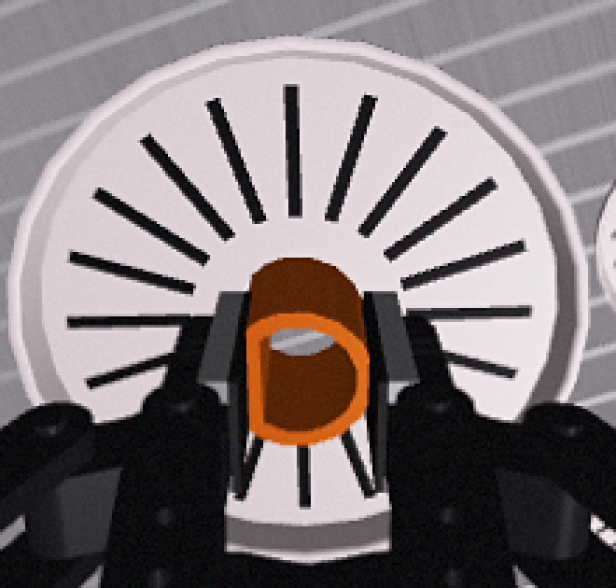

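```bash
cat >>h.py <<'E'
def toolat(p,P,M,u,v,zt):
    """points in tool frame at tool depth zt"""
    a,b=ray(p,u,v);R=np.array(p['R']);t=np.array(p['t']).ravel()
    d=np.stack([a,b,np.ones_like(a)],-1)@R@M; c=M.T@(-R.T@t-P)
    return c+d*((zt-c[2])/d[:,2])[:,None]
E
python3 - <<'E'
from h import *
im,d,p=load('wrist');P,M,s=tool()
f=lambda a:(150+a[0]/2.8-.3,120+a[1]/2.8-.3)
def fit(pts,zt,r):
    q=np.array([f(a) for a in pts]);X=toolat(p,P,M,q[:,0],q[:,1],zt)[:,:2]
    s=least_squares(lambda c:np.hypot(*(X-c).T)-r,X.mean(0));return s.x,s.fun.round(1)
print(fit([(307,313),(350,335),(368,375),(355,425),(320,441),(297,444),(265,435)],153.8,14.5))
# rim outer circle, top z=10
print(fit([(20,285),(60,170),(140,90),(290,38),(450,90),(540,180),(583,280),(230,553),(385,553)],172.8,63))
# flat face
q=np.array([f((247,350)),f((247,420)),f((265,370)),f((265,410))]);print(toolat(p,P,M,q[:,0],q[:,1],153.8))
T=(cloud(d,p)-P)@M
for u,v in((258,255),(250,150),(220,165),(300,165)):
    print(T[v,u].round(1))
E
```

```text
(array([-3.41849491, -4.39026031]), array([ 0.5, -0.2, -0.7,  0.7,  0.1,  0.1, -0.4]))
(array([-4.35561324, -4.30517807]), array([-1.2, -0.7,  0.3,  2.1, -0.4, -1.5, -0.3, -0.2,  0.7]))
[[  3.46459622 -14.14995068 153.8       ]
 [-12.4039747  -14.50571456 153.8       ]
 [ -0.91886562 -10.74106443 153.8       ]
 [-10.02830842 -10.87325562 153.8       ]]
[-12.   -3.4 168.3]
[ 51.   -8.2 175.9]
[ 42.4 -25.4 175.4]
[ 42.5  20.5 176. ]
```

```bash
python3 - <<'E'
from h import *
im,d,p=load('wrist')
C=cloud(d,p);print([C[v,u].round(1).tolist() for u,v in((250,30),(100,60),(400,60),(60,150))])
a=np.radians(-109.4);x=np.array([np.cos(a),np.sin(a)]);y=np.array([x[1],-x[0]])
t=np.array([532.5,20])-90*x+4*y;print(t);go(t[0],t[1],362,-109.4)
E
```

```text
[[429.5, -478.8, 0.5], [619.9, -514.7, 0.3], [264.6, -385.5, 1.3], [731.9, -432.9, 1.0]]
[558.62161124 106.21868374]
shift [-432.    60.7   22.4] spin -0.6 cur ang -110.0 pos [ 467.7 -320.4  385.1] t 7.33 j [-0.31  0.3  -0.17  0.   -1.09 -0.04] w 23.1
```

```bash
sed -i "s/    p=arm.camera_params(n); im,d=arm.get_image(n)/    s=arm.read_state();p=dict(arm.camera_params(n)); p['P']=s['position'];p['M']=Rn.from_quat(s['ee_rot']).as_matrix(); im,d=arm.get_image(n)/; s/for k in('mtx','k1','R','t')}/for k in z.files if k not in('im','d')}/" h.py
python3 -m jog '[[[-60,9,3,0],[-120,18,6,0],[-180,27,10,0],[-240,36,14,0],[-300,44,18,0]]]' 15
python3 -m jog '[[[-60,7,4,0],[-132,17,4,0],[-132,17,4,0],[-132,17,4,0],[-132,17,4,0]]]' 15
python3 - <<'E'
from h import *
im,d,p=grab('wrist');cv2.imwrite('pics/w7.png',im);go(558.6,106.2,362,-109.4)
E
```

```text
clock: 7.95
position: [528.7, -21.6, 365.6]
ee_rot: [-0.574, 0.819, -0.003, 0.001]
contact_force: [0.7, 0.3, -1.5]
gripper_width: 22.9
clock: 8.57
position: [557.3, 107.0, 360.9]
ee_rot: [-0.574, 0.819, -0.002, 0.0]
contact_force: [-0.1, -0.5, -1.4]
gripper_width: 22.7
shift [ 0.2 -1.4 -0.8] spin -0.6 cur ang -110.0 pos [557.3 106.9 361.2] t 8.62 j [ 0.48  0.32 -0.2   0.01 -1.04 -0.83] w 22.7
```

View pics/w7.png

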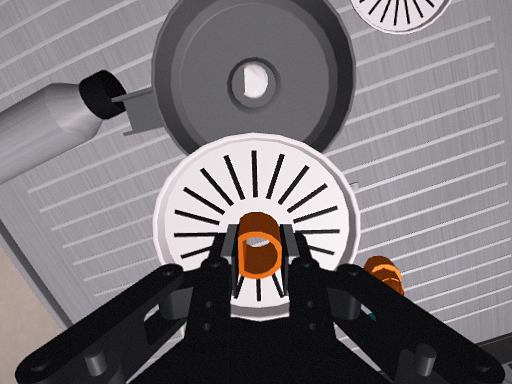

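```bash
python3 - <<'E'
from h import *
im,d,p=load('wrist')
cv2.imwrite('pics/w7a.png',np.hstack([cv2.resize(im[50:110,225:285],None,fx=6.5,fy=6.5,interpolation=3),cv2.resize(im[205:285,220:300],None,fx=4.875,fy=4.875,interpolation=3)]))
E
```

```text
(no output)
```

View pics/w7a.png

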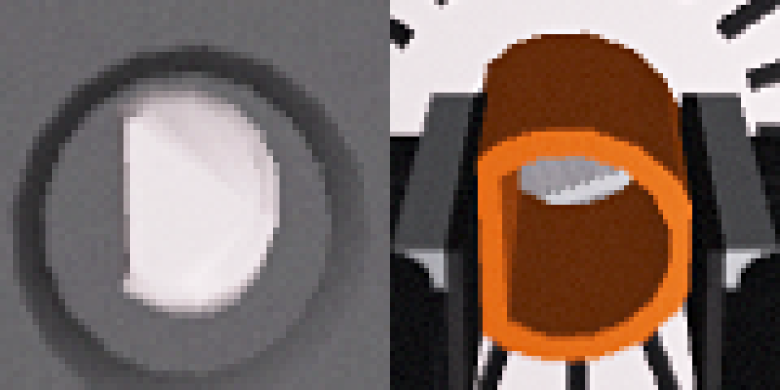

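```bash
python3 - <<'E'
from h import *
im,d,p=load('wrist');P,M=p['P'],p['M']
f=lambda a:(225+a[0]/6.5-.42,50+a[1]/6.5-.42)
g=lambda a:(220+(a[0]-390)/4.875-.4,205+a[1]/4.875-.4)
def fit(pts,zt,r):
    q=np.array(pts);X=toolat(p,P,M,q[:,0],q[:,1],zt)[:,:2]
    s=least_squares(lambda c:np.hypot(*(X-c).T)-r,X.mean(0));return s.x.round(2),s.fun.round(1)
Pz=P[2]
print('spindle tip',fit([f(a) for a in((279,195),(267,255),(240,290),(190,312),(258,125))],Pz-151,10))
print('should',fit([f(a) for a in((45,225),(75,310),(200,374),(332,220),(300,310),(60,150))],Pz-108,17.5))
for z in (153.8,152.5):print('hub',fit([g(a) for a in((570,130),(640,150),(690,210),(685,290),(640,338),(580,358),(520,345))],z,14.5))
fl=np.array([f((125,130)),f((125,280)),g((480,190)),g((480,320))]);print(toolat(p,P,M,fl[:2,0],fl[:2,1],Pz-152),toolat(p,P,M,fl[2:,0],fl[2:,1],153.5))
T=(cloud(d,p)-P)@M
print([T[v,u].round(1).tolist() for u,v in((255,80),(250,150),(220,170),(290,170),(241,255))], Pz)
E
```

```text
spindle tip (array([89.75, -5.6 ]), array([-0.3, -0.2,  0.1,  0.3,  0.4]))
should (array([90.6 , -5.69]), array([-0.1, -0.2,  0.4,  0. , -0.4, -0. ]))
hub (array([-1.57, -3.09]), array([-0.2, -0.1, -0.2, -0.1,  0.1,  0.2, -0.6]))
hub (array([-0.7 , -3.24]), array([-0.4, -0.2, -0.2, -0. ,  0.1,  0.1, -0.8]))
[[ 96.34060178 -10.80617903 208.92478745]
 [ 82.50867366 -11.01231633 208.92478745]] [[  5.64586159 -12.24979547 153.5       ]
 [-10.87481131 -12.68036325 153.5       ]]
[[89.9, -3.8, 205.7], [50.8, -6.3, 178.6], [39.0, -23.9, 179.2], [39.2, 16.6, 178.3], [-0.5, -10.8, 152.3]] 360.92478745299826
```

```bash
python3 -m jog '[[[45,-1,0,0],[91.5,-2.5,0,0],[91.5,-2.5,0,0],[91.5,-2.5,0,0],[91.5,-2.5,0,0]]]' 15
python3 - <<'E'
from h import *
im,d,p=grab('wrist');cv2.imwrite('pics/w8.png',cv2.resize(im[150:310,150:370],None,fx=3.5,fy=3.5,interpolation=3));P,M,s=tool();go(P[0],P[1],335);print(s['contact_force'])
im,d,p=grab('scene');cv2.imwrite('pics/s8.png',cv2.resize(im[120:240,200:320],None,fx=5,fy=5,interpolation=3))
E
```

```text
clock: 9.25
position: [528.7, 20.2, 361.5]
ee_rot: [-0.574, 0.819, -0.003, 0.001]
contact_force: [-0.5, 0.9, -1.8]
gripper_width: 23.2
shift [-0.   0.1 26.4] spin 0 cur ang -109.9 pos [528.7  20.4 361.4] t 9.3 j [ 0.35  0.26 -0.29  0.01 -1.01 -0.7 ] w 22.8
[ 0.73293667 -0.03051598 -1.33390718]
```

View pics/w8.png

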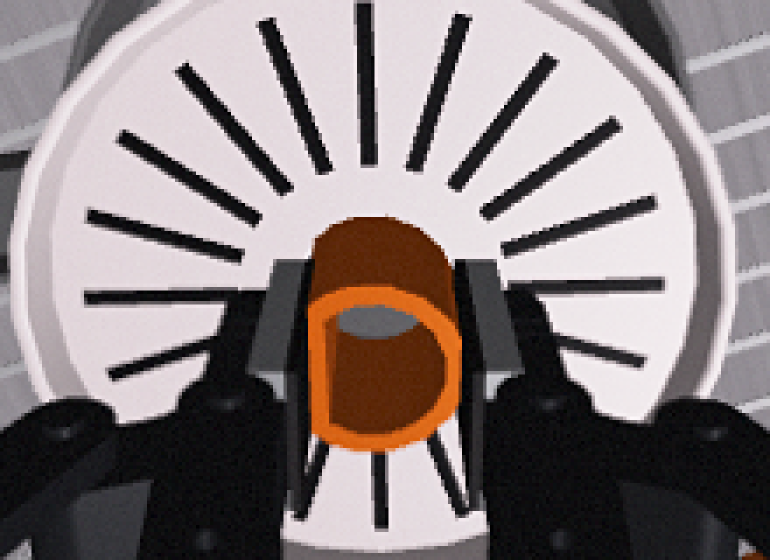

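View pics/s8.png

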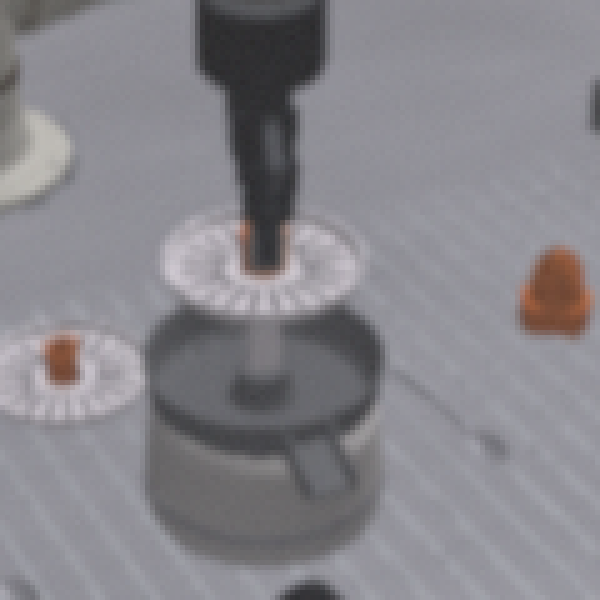

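```bash
python3 -m jog '[[[0,0,8,0],[0,0,16,0],[0,0,24,0],[0,0,28,0],[0,0,32,0]]]' 15; python3 -m jog '[[[0,0,2,0],[0,0,4,0],[0,0,6,0],[0,0,8,0],[0,0,10,0]]]' 15
```

```text
clock: 9.98
position: [528.9, 20.4, 329.0]
ee_rot: [-0.574, 0.819, -0.002, 0.0]
contact_force: [-0.3, -0.8, -0.9]
gripper_width: 23.2
clock: 10.6
position: [528.9, 20.4, 319.0]
ee_rot: [-0.574, 0.819, -0.003, 0.001]
contact_force: [-0.1, 0.3, -0.8]
gripper_width: 23.1
```

```bash
python3 -m jog '[[[0,0,5,0],[0,0,10,0],[0,0,15,0],[0,0,20,0],[0,0,25,0]]]' 15; python3 -m jog '[[[0,0,1,0],[0,0,1.5,0],[0,0,2,0],[0,0,2,0],[0,0,2,0]]]' 15; python3 -c "
from h import *
im,d,p=grab('wrist');cv2.imwrite('pics/w9.png',im)"
```

```text
clock: 11.22
position: [529.0, 20.3, 293.5]
ee_rot: [-0.574, 0.819, -0.003, 0.001]
contact_force: [0.8, -0.6, -0.8]
gripper_width: 23.0
clock: 11.85
position: [529.0, 20.3, 291.6]
ee_rot: [-0.574, 0.819, -0.003, 0.001]
contact_force: [-0.7, -0.6, -1.3]
gripper_width: 22.7
```

View pics/w9.png

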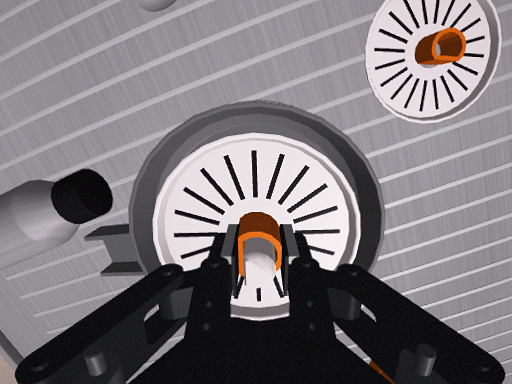

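```bash
python3 -m jog '[[[0,0,1,0],[0,0,1,0],[0,0,1,0],[0,0,1,0],[0,0,1,0]]]' 15; python3 -m jog '[[[0,0,0,0],[0,0,0,0],[0,0,0,0],[0,0,0,0],[0,0,0,0]]]' 48;python3 -m jog '[[[0,0,-30,0],[0,0,-70,0],[0,0,-110,0],[0,0,-110,0],[0,0,-110,0]]]' 48; python3 -c "
from h import *
im,d,p=grab('wrist');cv2.imwrite('pics/w10.png',im)
C=cloud(d,p)
m=(np.hypot(C[...,0]-532,C[...,1]-20)<50)&(np.hypot(C[...,0]-532,C[...,1]-20)>18)&(d>230)
q=C[m];print(len(q),np.percentile(q[:,2],[10,50,90]));A=np.c_[q[:,:2]-[532,20],np.ones(len(q))]
k=abs(q[:,2]-np.median(q[:,2]))<6;print(np.linalg.lstsq(A[k],q[k,2],rcond=None)[0])"
```

```text
clock: 12.52
position: [529.1, 20.3, 290.9]
ee_rot: [-0.574, 0.819, -0.003, 0.001]
contact_force: [-1.4, -0.4, 2.5]
gripper_width: 23.0
clock: 13.15
position: [529.1, 20.3, 290.8]
ee_rot: [-0.574, 0.819, -0.003, 0.001]
contact_force: [-0.5, -0.6, -0.0]
gripper_width: 48.3
clock: 13.78
position: [528.3, 20.6, 400.4]
ee_rot: [-0.574, 0.819, -0.002, 0.0]
contact_force: [-0.1, -0.4, 0.2]
gripper_width: 48.2
6189 [111.31904946 112.1882568  113.05387487]
[-8.35888218e-04  1.10131685e-03  1.12192760e+02]
```

View pics/w10.png

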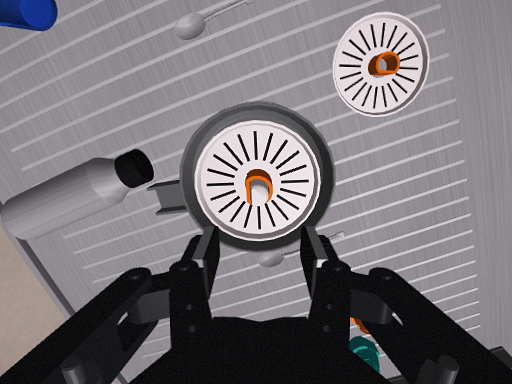

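```bash
python3 -c "
from h import *
go(449.6,315.4,280,-128)"
```

```text
shift [-250.7  174.8  118.5] spin 18.1 cur ang -109.9 pos [528.3  20.6 399.8] t 13.82 j [ 0.35  0.22 -0.24  0.   -1.11 -0.7 ] w 48.0
```

```bash
python3 -m jog '[[[-50,35,0,0],[-100,70,10,4],[-150,105,40,8],[-200,140,80,13],[-250,175,118,18]]]' 85; python3 -m jog '[[[0,0,0,0],[0,0,0,0],[0,0,0,0],[0,0,0,0],[0,0,0,0]]]' 85; python3 -c "
from h import *
im,d,p=grab('wrist');cv2.imwrite('pics/w11.png',im)
go(449.6,315.4,280,-128)"
```

```text
clock: 14.45
position: [453.7, 295.4, 292.0]
ee_rot: [-0.438, 0.899, -0.003, -0.001]
contact_force: [1.4, 1.0, -0.2]
gripper_width: 84.9
clock: 15.08
position: [454.0, 294.8, 292.6]
ee_rot: [-0.437, 0.899, -0.002, -0.0]
contact_force: [0.2, 0.9, 0.1]
gripper_width: 84.8
shift [-13.5  16.2  12.4] spin -0.1 cur ang -128.1 pos [454.  294.9 292.5] t 15.12 j [ 0.88  0.35 -0.35  0.01 -0.87 -1.55] w 85.1
```

View pics/w11.png

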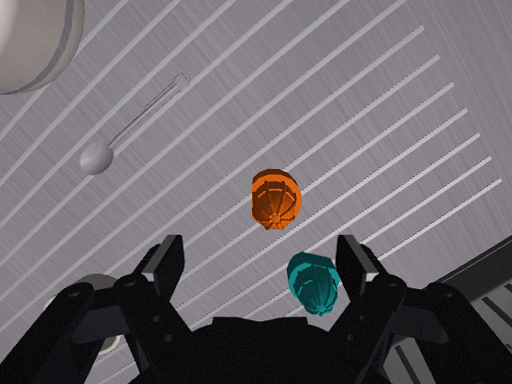

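```bash
python3 -m jog '[[[-7,8,2,0],[-13,16,4,0],[-13,16,4,0],[-13,16,4,0],[-13,16,4,0]]]' 85; python3 -c "
from h import *
im,d,p=grab('wrist');cv2.imwrite('pics/w12.png',cv2.resize(im[140:240,190:330],None,fx=5.5,fy=5.5,interpolation=3))
go(449.6,315.4,176,-128)"
```

```text
clock: 15.75
position: [449.4, 314.9, 288.4]
ee_rot: [-0.437, 0.899, -0.002, -0.0]
contact_force: [-0.4, -0.2, 0.2]
gripper_width: 85.0
shift [ -0.9   0.7 112.5] spin -0.1 cur ang -128.1 pos [449.4 314.8 288.5] t 15.8 j [ 0.91  0.37 -0.34  0.01 -0.86 -1.58] w 85.0
```

View pics/w12.png

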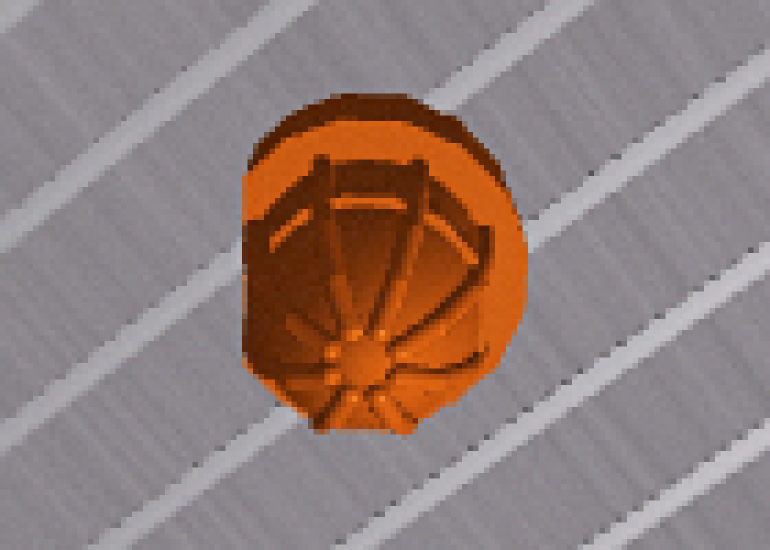

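```bash
python3 - <<'E'
from h import *
im,d,p=load('wrist');P,M=p['P'],p['M']
f=lambda a:(190+a[0]/5.5-.42,140+a[1]/5.5-.42)
q=np.array([f(a) for a in((250,170),(300,132),(375,119),(440,135),(500,185),(527,260),(505,345))]);X=toolat(p,P,M,q[:,0],q[:,1],P[2]-22)[:,:2]
s=least_squares(lambda c:np.hypot(*(X-c).T)-27,X.mean(0));print(s.x,s.fun.round(1))
q=np.array([f((242,180)),f((242,350))]);print(toolat(p,P,M,q[:,0],q[:,1],P[2]-22))
E
```

```text
[-1.84208917 -3.23590337] [-0.1  0.2 -0.1 -0.   0.   0.  -0.1]
[[ 14.67301008 -24.34669866 266.37332663]
 [-15.74703162 -25.23476896 266.37332663]]
```

```bash
python3 -m jog '[[[-1,0,40,0],[-2,0,75,0],[-2,0,100,0],[-2,0,112,0],[-2,0,112,0]]]' 85; python3 -m jog '[[[0,0,0,0],[0,0,0,0],[0,0,0,0],[0,0,0,0],[0,0,0,0]]]' 40;python3 -c "
from h import *
im,d,p=grab('wrist');cv2.imwrite('pics/w13.png',im)
go(449.6,315.4,176,-128)"
```

```text
clock: 16.42
position: [450.9, 315.8, 176.0]
ee_rot: [-0.437, 0.899, -0.003, -0.001]
contact_force: [-1.3, 0.1, 0.6]
gripper_width: 84.7
clock: 17.05
position: [451.3, 316.2, 177.5]
ee_rot: [-0.437, 0.899, -0.002, 0.0]
contact_force: [-0.5, -0.1, 5.6]
gripper_width: 46.4
shift [1.7 0.8 1.4] spin -0.1 cur ang -128.1 pos [451.3 316.3 177.5] t 17.1 j [ 0.91  0.53 -0.43  0.01 -0.61 -1.58] w 46.4
```

View pics/w13.png

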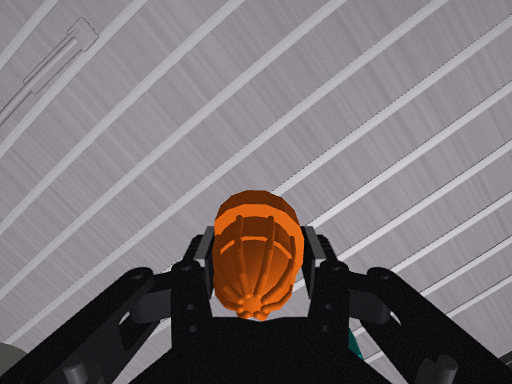

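```bash
python3 -m jog '[[[0,0,-45,0],[0,0,-95,0],[0,0,-145,-6],[0,0,-190,-12],[0,0,-190,-18]]]' 40; python3 - <<'E'
from h import *
a=np.radians(-110);x=np.array([np.cos(a),np.sin(a)]);y=np.array([x[1],-x[0]])
t=np.array([532.3,20.2])-90*x+3*y;print(t);go(t[0],t[1],365,-110)
E
```

```text
clock: 17.73
position: [451.1, 317.3, 372.2]
ee_rot: [-0.574, 0.819, -0.001, 0.005]
contact_force: [-0.1, -0.0, -1.6]
gripper_width: 46.6
[560.26273504 105.7983963 ]
shift [ 161.8 -174.6    7.4] spin 0.1 cur ang -109.9 pos [451.1 317.3 372.2] t 17.73 j [ 0.91  0.28 -0.23  0.01 -1.05 -1.26] w 46.6
```

```bash
python3 -m jog '[[[40,-43,1,0],[80,-86,2,0],[120,-129,3,0],[162,-174,4,0],[162,-174,4,0]]]' 40; python3 -m jog '[[[0,0,0,0],[0,0,0,0],[0,0,0,0],[0,0,0,0],[0,0,0,0]]]' 40; python3 - <<'E'
from h import *
im,d,p=grab('wrist');cv2.imwrite('pics/w14.png',cv2.resize(im[30:330,130:390],None,fx=3,fy=2,interpolation=3))
cv2.imwrite('pics/w14.png',im);go(560.3,105.8,365,-110)
u,v=proj(p,[[532.3,20.2,154]])[0].astype(int);print(u,v)
cv2.imwrite('pics/w14a.png',np.hstack([cv2.resize(im[v-30:v+30,u-30:u+30],None,fx=6.5,fy=6.5,interpolation=3),cv2.resize(im[170:290,200:320],None,fx=3.25,fy=3.25,interpolation=3)]))
E
```

```text
clock: 18.35
position: [560.5, 102.1, 367.9]
ee_rot: [-0.572, 0.82, -0.001, 0.004]
contact_force: [0.5, 0.5, 0.1]
gripper_width: 46.7
clock: 18.98
position: [560.4, 102.6, 367.9]
ee_rot: [-0.572, 0.82, -0.001, 0.004]
contact_force: [-0.7, 0.8, -0.6]
gripper_width: 46.7
shift [-3.   1.3  2.9] spin -0.2 cur ang -110.2 pos [560.4 102.5 367.9] t 19.02 j [ 0.47  0.32 -0.19  0.   -1.05 -0.82] w 46.6
259 83
```

View pics/w14.png

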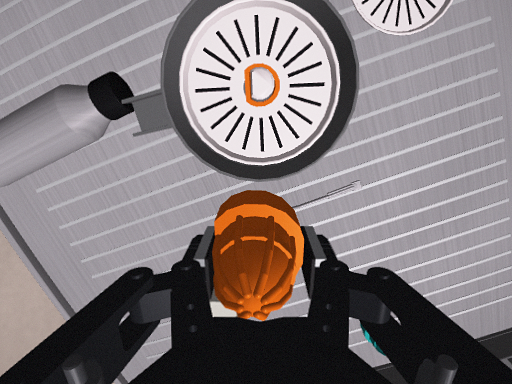

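View pics/w14a.png

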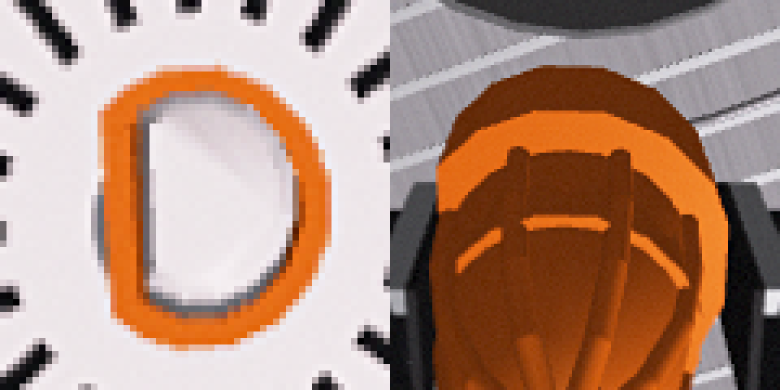

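```bash
python3 - <<'E'
from h import *
im,d,p=load('wrist');P,M=p['P'],p['M']
f=lambda a:(229+a[0]/6.5-.42,53+a[1]/6.5-.42)
g=lambda a:(200+(a[0]-390)/3.25-.35,170+a[1]/3.25-.35)
def fit(pts,zt,r):
    q=np.array(pts);X=toolat(p,P,M,q[:,0],q[:,1],zt)[:,:2]
    s=least_squares(lambda c:np.hypot(*(X-c).T)-r,X.mean(0));return s.x.round(2),s.fun.round(1)
Pz=P[2]
print('sp',fit([f(a) for a in((300,200),(290,245),(265,280),(220,305),(180,303),(288,150))],Pz-151,10))
print('hub',fit([f(a) for a in((330,205),(318,265),(280,320),(210,348),(305,120),(260,85),(190,67))],Pz-137,14.5))
print('ream',fit([g(a) for a in((440,170),(480,130),(540,112),(610,112),(680,145),(715,190),(727,225),(720,290))],155.5,27))
q=np.array([f((104,110)),f((113,310)),f((150,120)),f((149,295)),g((440,180)),g((433,260))])
for i,z in((0,Pz-137),(2,Pz-152),(4,155.5)):
    X=toolat(p,P,M,q[i:i+2,0],q[i:i+2,1],z);e=X[0]-X[1];print(X.round(1).tolist(),np.degrees(np.arctan2(e[1],e[0])))
T=(cloud(d,p)-P)@M
print([T[v,u].round(1).tolist() for u,v in((230,222),(290,222),(260,205),(258,84))],Pz)
E
```

```text
sp (array([88.33, -0.86]), array([ 0. , -0.1, -0.1,  0.1,  0. ,  0.1]))
hub (array([88.5 , -1.14]), array([-0.1, -0.2,  0.2,  0.2,  0.3, -0.1,  0.2]))
ream (array([ 0.75, -3.68]), array([-0.8,  0.1, -0.3,  0.2,  0.4,  0. , -0.2, -0.8]))
[[98.8, -11.4, 230.9], [78.0, -10.7, 230.9]] -1.9364172389604444
[[96.2, -6.1, 215.9], [79.3, -6.3, 215.9]] 0.766392685700211
[[15.4, -24.2, 155.5], [0.8, -26.1, 155.5]] 7.5746496043410065
[[17.6, -16.2, 154.6], [17.8, 14.7, 154.1], [27.3, -0.7, 153.9], [87.9, -1.9, 211.6]] 367.9430409253376
```

```bash
python3 -m jog '[[[40,1,0,0],[87.5,2.6,0,0],[87.5,2.6,0,0],[87.5,2.6,0,0],[87.5,2.6,0,0]]]' 40; python3 - <<'E'
from h import *
go(532,20,365,-110)
im,d,p=grab('wrist');cv2.imwrite('pics/w15.png',im)
P,M=p['P'],p['M'];print((M.T@(np.array([532.3,20.2,154])-P)).round(1))
E
```

```text
clock: 19.65
position: [528.2, 22.0, 367.4]
ee_rot: [-0.572, 0.82, -0.001, 0.005]
contact_force: [-0.5, 0.0, -1.0]
gripper_width: 46.6
shift [ 0.6 -4.3  2.5] spin -0.2 cur ang -110.2 pos [528.2  22.  367.4] t 19.65 j [ 0.35  0.25 -0.29 -0.   -1.02 -0.7 ] w 46.6
[  1.6  -3.  213.5]
```

View pics/w15.png

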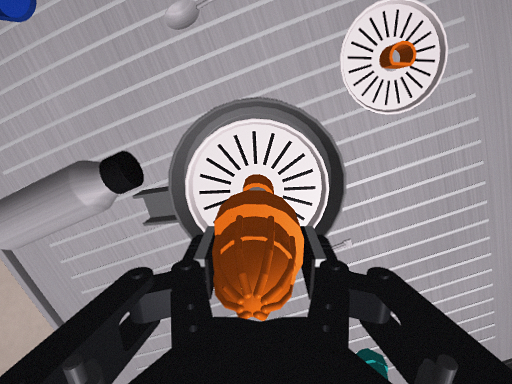

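```bash
python3 -m jog '[[[0,0,12,0],[0,0,24,0],[0,0,36,0],[0,0,46,0],[0,0,54,0]]]' 40; python3 -m jog '[[[0,0,2,0],[0,0,4,0],[0,0,6,0],[0,0,8,0],[0,0,9,0]]]' 40
```

```text
clock: 20.32
position: [528.6, 22.2, 312.4]
ee_rot: [-0.572, 0.82, -0.001, 0.004]
contact_force: [0.8, -0.5, -0.4]
gripper_width: 46.4
clock: 20.95
position: [528.7, 22.2, 303.4]
ee_rot: [-0.572, 0.82, -0.001, 0.004]
contact_force: [0.2, -0.5, 0.0]
gripper_width: 46.5
```

```bash
python3 -m jog '[[[0,0,1,0],[0,0,2,0],[0,0,3,0],[0,0,4,0],[0,0,5,0]]]' 40; python3 -m jog '[[[0,0,1,0],[0,0,2,0],[0,0,3,0],[0,0,4,0],[0,0,5,0]]]' 40
```

```text
clock: 21.58
position: [528.7, 22.2, 298.4]
ee_rot: [-0.572, 0.82, -0.001, 0.004]
contact_force: [0.5, -0.1, -1.0]
gripper_width: 46.6
clock: 22.2
position: [528.7, 22.2, 293.3]
ee_rot: [-0.572, 0.82, -0.001, 0.004]
contact_force: [-0.8, 0.3, -0.6]
gripper_width: 46.3
```

```bash
python3 -m jog '[[[0,0,0.5,0],[0,0,1,0],[0,0,1.5,0],[0,0,2,0],[0,0,2.5,0]]]' 40; python3 -m jog '[[[0,0,0.5,0],[0,0,1,0],[0,0,1,0],[0,0,1,0],[0,0,1,0]]]' 40
```

```text
clock: 22.82
position: [528.7, 22.2, 290.8]
ee_rot: [-0.572, 0.82, -0.001, 0.004]
contact_force: [0.2, -0.9, -0.9]
gripper_width: 46.2
clock: 23.45
position: [528.7, 22.2, 290.5]
ee_rot: [-0.573, 0.82, -0.001, 0.004]
contact_force: [-2.3, 0.2, 4.6]
gripper_width: 46.3
```

Contact right at home height. Release and lift.

```bash
python3 -m jog '[[[0,0,0,0],[0,0,0,0],[0,0,0,0],[0,0,0,0],[0,0,0,0]]]' 68;python3 -m jog '[[[0,0,-40,0],[0,0,-80,0],[0,0,-120,0],[-40,0,-130,0],[-80,0,-130,0]]]' 68; python3 -m jog '[[[0,0,0,0],[0,0,0,0],[0,0,0,0],[0,0,0,0],[0,0,0,0]]]' 68; python3 - <<'E'
from h import *
im,d,p=grab('wrist');cv2.imwrite('pics/w16.png',im)
C=cloud(d,p);r=np.hypot(C[...,0]-532.3,C[...,1]-20.2)
a=C[(r<10)&(d>0)];print('top z',np.percentile(a[:,2],[50,90,98]),'expected 176')
u,v=proj(p,[[532.3,20.2,140]])[0].astype(int);v=max(v,50)
cv2.imwrite('pics/w16c.png',cv2.resize(im[v-50:v+50,u-60:u+60],None,fx=6,fy=6,interpolation=3));print(u-60,v-50)
m=(r>32)&(r<52)&(abs(C[...,2]-112)<8);q=C[m];print('sieve',np.linalg.lstsq(np.c_[q[:,:2]-[532,20],np.ones(len(q))],q[:,2],rcond=None)[0])
im,d,p=grab('scene');cv2.imwrite('pics/s16.png',cv2.resize(im[120:240,200:320],None,fx=5,fy=5,interpolation=3))
E
```

```text
clock: 24.08
position: [528.8, 22.2, 290.4]
ee_rot: [-0.573, 0.82, -0.001, 0.004]
contact_force: [0.4, 0.5, 0.0]
gripper_width: 67.7
clock: 24.7
position: [555.4, 97.5, 422.7]
ee_rot: [-0.572, 0.82, -0.002, 0.006]
contact_force: [1.1, -0.5, -0.8]
gripper_width: 67.9
clock: 25.32
position: [555.3, 97.0, 422.8]
ee_rot: [-0.572, 0.82, -0.002, 0.006]
contact_force: [0.5, -0.2, 0.3]
gripper_width: 68.1
top z [175.37939208 177.16544621 177.92657516] expected 176
198 45
sieve [-7.53179123e-04 -2.22489031e-04  1.12124906e+02]
```

View pics/w16c.png

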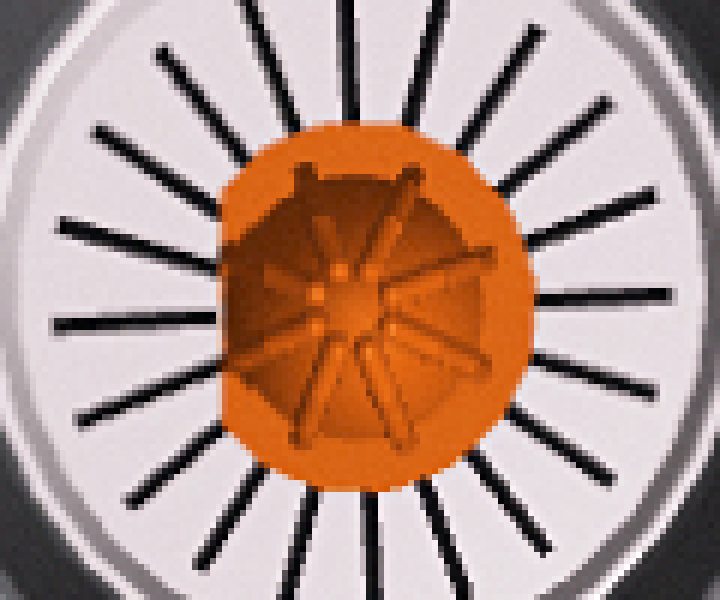

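View pics/s16.png

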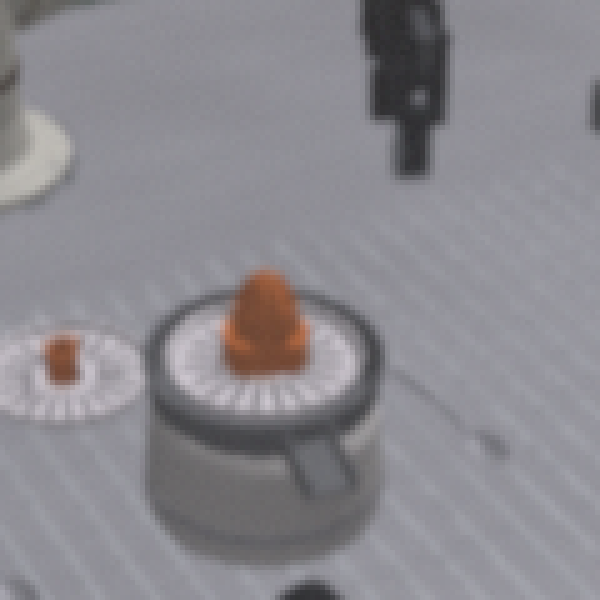

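```bash
python3 -c "
from h import *
s=arm.read_state();print(s['clock'],s['contact_force'],abs(s['joint_vel']).max());print(arm.job_done())"
```

```text
25.425 [-0.49594684  0.16589946 -0.29888074] 0.003094135849554883
the job is handed in; nothing more can be done
None
```

I fitted the sieve farthest to the robot's right onto the spindle with the flats matched, then fitted the orange reamer on top the same way. I released both and handed the job in at about 25 s.

- **Sieve:** it slid down freely and touched the shoulder at 2.5 N. Its floor then measured level at z ≈ 112 mm, against 111 mm expected. That is within the 2 mm calibration.
- **Reamer:** it slid down freely to a contact of 4.6 N at the height for home. Its top measured about 175–178 mm, against 176 mm expected. In the last wrist picture its flat lies on the same side as the spindle's and looks parallel to it.
- **Disagreement:** while I held the reamer, one short image edge suggested its flat was about 7° off. The jaw width and the free insertion both indicate it sat flush.
- **Other items:** nothing touched them during the moves. I saw no disturbance to those in view, but I did not re-measure their positions.

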